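# Hold the camera flush on the slider's tilt plate

### The job

Fit the loose tilt plate to the red slider carriage: lower it over the carriage's two pins, its low hinged end towards the carriage's notched end, until it rests flush, and let it go. Then take the camera, lens pointing down the slope, tilt it to match the sloping face of the tilt plate and gently press its base plate flush on the face, centred and square. Finish while still gripping the camera and holding it pressed flush there, ready for the screw from below, and leave the other kit where it lies.

Things in the scene. Friction and masses are not known exactly. Their poses are not given: they have to be found in the camera images.
- slider: Tabletop camera slider, fixed: two steel tubes (460 mm, along x, 124 mm apart) and, clamped at their middle, a red carriage plate with red wheels: 230 mm (x from -120 to +110) by 150 mm (y), its top 90 mm above the table. Its -x end has a notch 62 mm wide and 35 mm deep: the notched end. Origin: on the table under the point midway between the two pins; z up.
- seat (a point): Point on the top of the red carriage plate midway between its two pins; axes as the slider (x from the notched end towards the plain end, z up).
- pin_front (a point): Tip of the pin nearer the notched end. The pins are steel, upright, 10 mm in diameter, 14 mm tall (the top 5 mm tapers to 5.6 mm), standing on the red plate 66 mm either side of seat along x.
- pin_rear (a point): Tip of the other pin, 132 mm from the first.
- wedge: The tilt plate, loose, about 0.7 kg: a grey bottom plate 160 mm (x) by 64 mm (y) by 10 mm with a 12 mm through hole near each end, two grey side walls on it, and a sloping aluminium face plate hinged at the low end. Origin: centre of the underside; z up; x from the low hinged end to the high end.
- walls_top (a point): Point midway between the top edges of the tilt plate's two upright side walls, 30 mm above its underside, at wedge x = -12.5 mm. The walls run 42 mm either side of it along x, outer width 64 mm (y), full height 30 mm down to the underside: grip these across y; the face plate above is narrower (60 mm).
- clamp_knob (a point): Outer end of the black clamp knob (18 mm across, axis along y) that sticks out of the tilt plate to y = +48 mm at x = +38, z = 21 mm. It stays as it is.
- hole_front (a point): Centre, on the underside, of the tilt plate's hole near its low hinged end, 66 mm from the origin along -x. The holes are 12 mm wide and 10 mm deep, for the 10 mm pins.
- hole_rear (a point): Centre, on the underside, of the hole near its high end, 66 mm from the origin along +x.
- face_mid (a point): Centre of the upper surface of the tilt plate's aluminium face plate, 96 x 60 x 8 mm, hinged at wedge x = -50, z = 28 mm, rising towards +x by 0.12 to 0.30 rad, different each time; locked, it does not yield. Its high end is at x = +44 mm and at most 70 mm up. x points up the slope, y across it, z is the outward normal.
- camera: Compact black box camera, loose, about 0.5 kg, on a flat steel base plate 88 mm (x) by 52 mm (y) by 10 mm. The camera body is 74 mm (x) by 58 mm (y), from z = 10 to z = 74 mm (grip across y); the lens, 54 mm across at its mount, sticks out to x = -71 mm, its axis 43 mm above the underside. Origin: centre of the base plate's underside; z out of the camera's top; the lens looks along -x.
- lens (a point): Centre of the camera's front glass, at x = -71 mm, z = 43 mm from the camera's origin.
- spare_lens: Bystander: spare black lens standing up, 74 mm across, 75 mm tall. Origin under its centre.
- tape_roll: Bystander: blue roll of tape lying flat, 110 mm across, 48 mm tall. Origin under its centre.
- battery: Bystander: black battery, 95 x 70 x 38 mm. Origin under its centre.
- driver: Bystander: screwdriver with an orange handle, 170 mm long, lying flat.
- spare_wheel: Bystander: spare red wheel lying flat, 58 mm across, 30 mm tall. Origin under its centre.
- lens_cap: Bystander: grey lens cap lying flat, 68 mm across, 10 mm thick. Origin under its centre.
- shim: Bystander: white plastic levelling shim, 100 x 45 x 12 mm. Origin under its centre.
Things that resemble listed ones, but are neither listed nor needed, are in the scene too. What is shaped like the camera but orange is not meant.

How it is judged:
By the outcome, as a careful person would: the job done as asked, in the order asked, and still so for the second after the job is handed in, while the arm keeps its last pose, push and grip.
It also fails if it takes over 67 s, if anything falls off the work surface, if the arm or the gripper's body presses on something with over 40 N, if the wrist force passes 120 N, or if a joint passes its speed limit or range.

### The arm

A 7-joint arm with a two-finger parallel gripper is mounted at the origin on the work surface. World frame = base frame: x ahead of the robot, y to its left, z up, the work surface at z = 0. Lengths are in m, angles in rad, forces in N, time in s.
With the tool pointing down it reaches from about 0.425 to 1.025 m from the base axis. Payload 9.4 kg.
Tool frame: the origin (TCP) lies midway between the tips of the shut fingers; the grasp point (between the pads) lies 19 mm behind it; z points along the fingers, y is the line along which they close (so a half turn about z gives the same grasp; the last joint's range is limited). The gripper opens to 85 mm and grips with 20 to 120 N. Pads are 22 mm wide; open, the fingers measure 114 mm over their backs; the gripper's body (76 mm by 85 mm) begins 54 mm behind the grasp point. The pads swing forward as they close: fully open they stand 13 mm farther back than shut.
Start: joints at [-1.362, 0.599, -0.003, 1.599, 0.002, 0.943, -0.08], TCP at [0.204, 0.696, 0.231] pointing down, gripper open.
Joint ranges: [-2.57, 2.57], [-0.35, 1.97], [-1.29, 1.29], [0.11, 2.56], [-1.05, 4.19], [0.11, 1.86], [-2.63, 2.63]. Speed limits (rad/s): [2.22, 2.22, 3.01, 3.01, 3.14, 3.14, 3.14].

### API

Orientations are given as a rotation vector (axis times angle).
In Python, from workcell import manip gives the robot as it stands. Calls block until the motion is done:
- manip.move_ptp(position, orientation): joint-space move of the TCP to a pose.
- manip.servo_line(position, orientation=None, velocity=0.15, force_limit=None): straight line of the TCP; orientation=None keeps the orientation; velocity is the mean speed in m/s. With force_limit (N) it stops when the force on the tool has changed by that much, and returns True; else False.
- manip.goto_joints(angles): joint-space move.
- manip.open_gripper() and manip.gripper_close(grasp_force=None): open the fingers fully, or close them until they stop; grasp_force is the grip in N (None keeps the last).
- manip.sleep(seconds).
- manip.solve_ik(position, orientation): joint angles nearest the present ones, or None.
- manip.capture(name): name is "scene" or "top"; returns a dict with "image" (384x512x3 uint8, red, green, blue), "fx", "fy", "cx", "cy" (pixels), "R" (3x3) and "t" (3): a world point X has camera coordinates R X + t. Camera axes: x right, y down, z forward; pixel columns grow to the right and rows downward; lengths in m; the calibration is good to about 2 mm. A picture is of the moment at which its call begins. There is no depth.
A pose or a line that the arm cannot do raises manip.Unreachable and nothing moves.
- manip.job_done(): hands the job in; it is judged then, once.
Readings, each from a call of its own:
- manip.read_time(): time.
- manip.read_qpos(): joint angles.
- manip.read_qd(): joint speeds.
- manip.read_joint_efforts(): joint torques, N m.
- manip.read_tcp_pos(): TCP position.
- manip.read_eef_rot(): TCP orientation.
- manip.read_ft_force(): force on the tool from outside, world axes, zero at the start.
- manip.read_torque(): the same for the moment, N m.
- manip.read_opening(): opening from 0.0 (shut) to 1.0 (fully open).
- manip.read_grip_force(): force on a finger pad.
Only numpy, scipy, OpenCV 4.12 (cv2) and the standard library are available. Lean on these libraries where they do the work, as an engineer would, in place of code of your own. Each camera call takes 0.05 s, during which the arm holds its last target. There are 200 camera calls.

## Working session

There is one attempt and no reset: what is moved stays moved. The work goes in short steps, each a Python script; the robot and the scene stay as the last script left them, time stands still between calls to the robot, and variables do not carry over. Pictures are saved under pics/ and viewed, at most 10 in all, crops included, and the job is handed in when it is done.

```bash
mkdir -p pics; ls; python3 - <<'E'
from workcell import manip
import cv2,numpy as np
for n in("scene","top"):
    c=manip.capture(n); cv2.imwrite(f"pics/{n}0.png",cv2.resize(c["image"][:,:,::-1],(800,600),interpolation=cv2.INTER_CUBIC))
    np.savez(f"{n}0.npz",**c); print(n,c["fx"],c["cx"],c["cy"],np.round(c["R"],3).tolist(),c["t"], -c["R"].T@c["t"])
print(manip.read_time(),manip.read_tcp_pos(),manip.read_eef_rot())
E
```

```text
pics
scene 351.5642320728552 248.83920755706114 197.96260088293698 [[0.811, 0.586, -0.009], [0.427, -0.602, -0.675], [-0.401, 0.543, -0.738]] [-0.4089176  -0.18802046  1.668634  ] [ 1.08049995 -0.77960681  1.10074421]
top 352.1952022239509 252.32930525893053 194.33226176076437 [[0.01, -1.0, 0.02], [-0.997, -0.011, -0.077], [0.077, -0.019, -0.997]] [-0.06566983  0.5224592   1.15624541] [ 0.43276911 -0.03787919  1.19392448]
0.1 [0.20429263 0.6951769  0.23048728] [-4.47303880e-01 -3.10951218e+00  2.25835582e-03]
```

View pics/scene0.png

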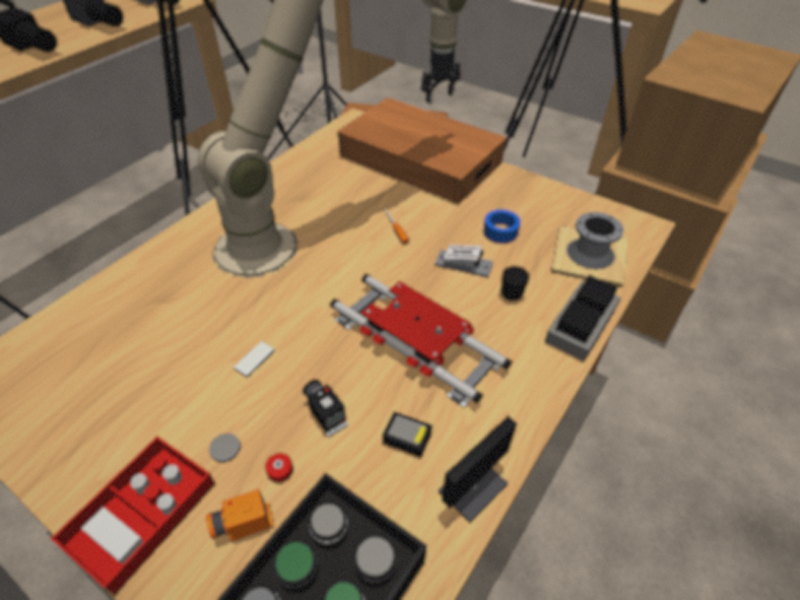

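View pics/top0.png

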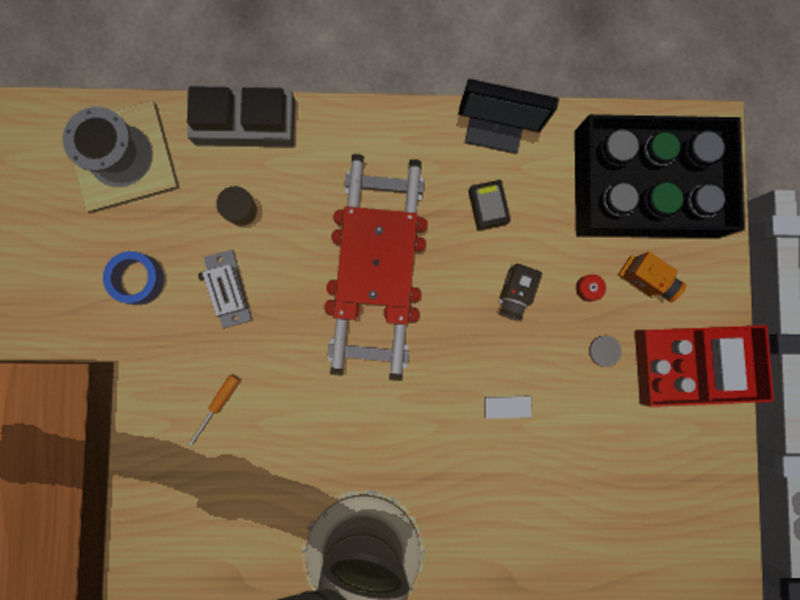

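```bash
cat > crop.py <<'E'
import cv2,numpy as np
def panel(img,x0,y0,w,h,s):
    p=cv2.resize(img[y0:y0+h,x0:x0+w,::-1],(w*s,h*s),interpolation=cv2.INTER_CUBIC)
    p=cv2.convertScaleAbs(p,alpha=1.3,beta=10)
    for x in range(-(-x0//10)*10,x0+w,10):
        cv2.line(p,((x-x0)*s,0),((x-x0)*s,8),(0,255,0),1); cv2.putText(p,str(x),((x-x0)*s-8,20),0,.35,(0,255,0),1)
    for y in range(-(-y0//10)*10,y0+h,10):
        cv2.line(p,(0,(y-y0)*s),(8,(y-y0)*s),(0,255,0),1); cv2.putText(p,str(y),(10,(y-y0)*s+4),0,.35,(0,255,0),1)
    return p
E
python3 - <<'E'
from crop import *
t=np.load("top0.npz")["image"]; s=np.load("scene0.npz")["image"]
a=np.hstack([panel(t,120,157,50,60,8)[:, :],panel(t,310,164,50,60,8)]);cv2.imwrite("pics/c1.png",a)
a=np.hstack([panel(s,275,150,50,45,8),panel(s,186,238,50,45,8)]);cv2.imwrite("pics/c2.png",a)
a=np.hstack([panel(t,200,120,80,100,5),panel(s,228,172,80,100,5)]);cv2.imwrite("pics/c3.png",a)
E
```

```text
(no output)
```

View pics/c1.png

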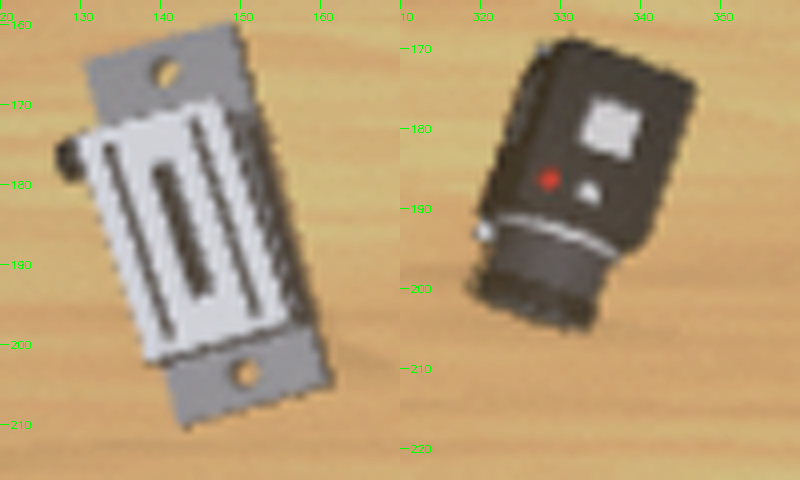

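View pics/c2.png

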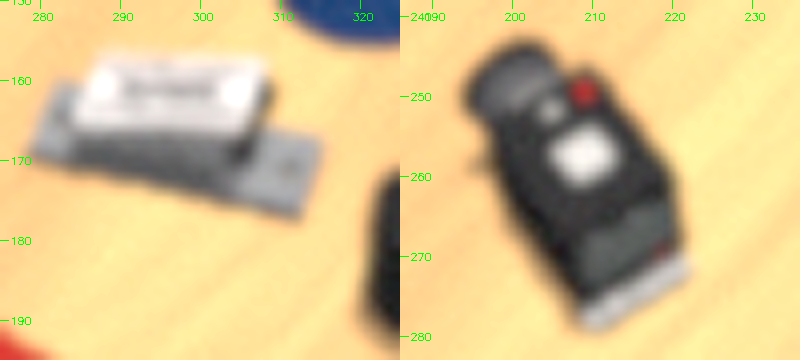

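View pics/c3.png

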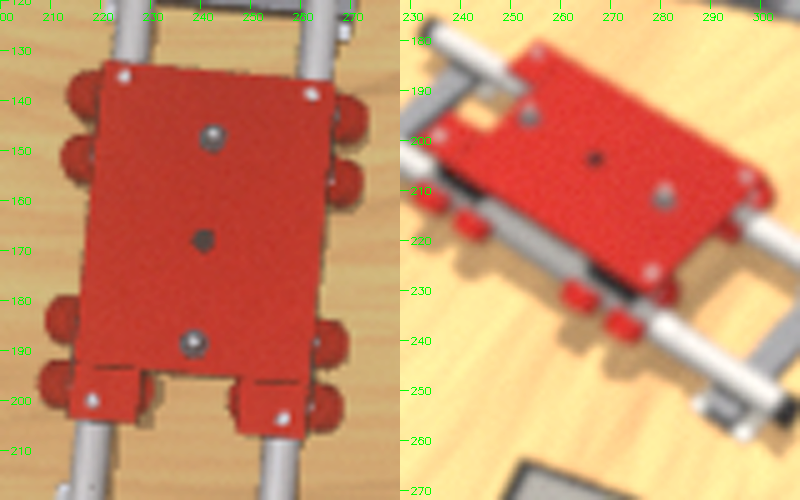

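```bash
cat > fit.py <<'E'
import numpy as np
from scipy.optimize import least_squares
C={n:dict(np.load(n+"0.npz")) for n in("top","scene")}
def proj(n,X):
    c=C[n];p=c["R"]@X+c["t"];return np.array([c["fx"]*p[0]/p[2]+c["cx"],c["fy"]*p[1]/p[2]+c["cy"]])
def w(q,X):
    c,s=np.cos(q[2]),np.sin(q[2]);return np.array([q[0]+c*X[0]-s*X[1],q[1]+s*X[0]+c*X[1],X[2]])
def fit(obs,q0):
    f=lambda q:np.concatenate([proj(n,w(q,np.array(X)/1000))-uv for n,X,uv in obs])
    r=least_squares(f,q0,loss="soft_l1");return r.x,f(r.x).reshape(-1,2)
E
cat > meas.py <<'E'
from fit import *
t,s="top","scene"
W=[(t,(66,0,5),(140.6,166.1)),(t,(-66,0,5),(150.75,203.75)),(t,(80,32,10),(130.6,164.75)),(t,(-80,32,10),(143.1,210.75)),(t,(80,-32,0),(150,159.75)),(t,(-80,-32,0),(161.6,204.75)),
(s,(-80,-32,5),(278.75,169.4)),(s,(-80,32,10),(282.5,160.25)),(s,(80,32,10),(315.25,168.1)),(s,(80,-32,3),(312.75,177.75)),(s,(66,0,8),(311.25,170.9)),(s,(-66,0,8),(282.75,164.4))]
S=[(t,(66,0,97),(242.6,147.6)),(t,(-66,0,97),(238.6,188.6)),(t,(0,0,90),(240.6,168)),(s,(66,0,97),(281,212)),(s,(-66,0,97),(254,195.6)),(s,(0,0,90),(267.2,203.8))]
K=[(s,(44,26,0),(222.25,271.5)),(s,(44,-26,0),(210,279.25)),(t,(-44,26,8),(320.4,193)),(t,(44,26,5),(328.1,170)),(t,(37,-29,74),(346.9,175)),(t,(37,29,74),(331.5,168.75)),(t,(-71,0,43),(326.25,202.6))]
if __name__=="__main__":
  for nm,o,q in(("W",W,(.5,.3,.2)),("S",S,(.5,0,0)),("K",K,(.5,-.3,-.3))):
    for sub in(o,[a for a in o if a[0]==t],[a for a in o if a[0]==s]):
        if len(sub)<3: continue
        x,r=fit(sub,q);print(nm,len(sub),x.round(4))
        if sub is o: print(r.round(1).tolist())
E
python3 meas.py
```

```text
W 12 [0.5543 0.299  0.289 ]
[[0.4, -0.5], [0.2, -0.7], [-0.4, -0.8], [-0.8, -1.1], [-0.5, -0.4], [0.0, -0.2], [-1.6, -0.2], [-1.4, -0.7], [-0.3, -1.1], [-1.1, -0.4], [-0.9, 0.3], [-0.7, 0.5]]
W 6 [0.5523 0.2983 0.2924]
W 6 [0.5589 0.2999 0.2789]
S 6 [ 0.6032 -0.021  -0.0834]
[[0.0, -1.3], [-0.0, -0.9], [0.0, -0.7], [-0.9, -1.2], [-0.9, -1.4], [-0.9, -0.3]]
S 3 [ 0.6001 -0.021  -0.0838]
S 3 [ 0.6087 -0.0231 -0.0799]
K 7 [ 0.5622 -0.3261 -0.3316]
[[-0.8, 0.5], [-1.1, 0.3], [-1.2, 0.6], [-0.8, -0.5], [0.8, -0.9], [-0.8, -0.6], [0.0, 0.6]]
K 5 [ 0.5614 -0.3275 -0.3553]
```

```bash
cat > h.py <<'E'
from fit import *
import meas
from workcell import manip
from scipy.spatial.transform import Rotation as Ro
def pose(o,q0):
    return fit([(n,X,np.array(uv)-.44) for n,X,uv in o],q0)[0]
W=pose(meas.W,(.55,.3,.28));S=pose(meas.S,(.6,0,-.08));K=pose(meas.K,(.56,-.32,-.34))
def down(yaw,sgn=1,tilt=0):
    """tool z down, tool y along +-object y; tilt = slope about object -y (x rises)"""
    Rw=Ro.from_euler('z',yaw)*Ro.from_euler('y',-tilt)
    T=np.column_stack([[sgn,0,0],[0,-sgn,0],[0,0,-1]])
    return (Rw*Ro.from_matrix(T)).as_rotvec()
E
python3 - <<'E'
from h import *
print(W,S,K)
for s in(1,-1):
    for nm,p,o in(("w",w(W,np.array([-.0125,0,-.002])),down(W[2],s)),("s",w(S,np.array([-.0125,0,.088])),down(S[2],s)),("k",w(K,np.array([0,0,.03])),down(K[2],s)),("kf",w(S,np.array([0,0,.18])),down(S[2],s,.3))):
        q=manip.solve_ik(p,o);print(s,nm,p.round(3),None if q is None else np.round(q,2))
E
```

```text
[0.55445009 0.30026581 0.28968682] [ 0.60297445 -0.01985784 -0.08323084] [ 0.56278235 -0.32494388 -0.34110011]
1 w [ 0.542  0.297 -0.002] [-0.84  0.83  0.38  2.01 -0.71  0.44 -1.19]
1 s [ 0.591 -0.019  0.088] [-0.46  0.72  0.61  2.05 -0.74  0.6  -0.98]
1 k [ 0.563 -0.325  0.03 ] [ 0.    0.91  0.73  1.94 -0.96  0.69 -0.57]
1 kf [ 0.603 -0.02   0.18 ] [-0.43  0.48  0.48  2.18 -0.67  0.29 -1.06]
-1 w [ 0.542  0.297 -0.002] [-0.51  0.79 -0.13  1.98  0.25  0.38  1.03]
-1 s [ 0.591 -0.019  0.088] [ 0.    0.63 -0.1   2.02  0.12  0.49  1.31]
-1 k [ 0.563 -0.325  0.03 ] [ 0.62  0.78 -0.29  1.9   0.41  0.53  1.29]
-1 kf [ 0.603 -0.02   0.18 ] [-0.1   0.44  0.01  2.16  0.18  0.25  1.24]
```

```bash
python3 - <<'E'
from h import *
from crop import panel
import cv2
o=down(W[2],-1);p=w(W,np.array([-.0125,0,0]))
manip.move_ptp(p+[0,0,.15],o); print(manip.read_time())
print(manip.servo_line(p+[0,0,-.002],o,.12,force_limit=12),manip.read_tcp_pos(),manip.read_ft_force())
manip.gripper_close(60); print(manip.read_opening(),manip.read_grip_force(),manip.read_tcp_pos(),manip.read_time())
manip.servo_line(p+[0,0,.16],o,.2); print(manip.read_opening(),manip.read_ft_force(),manip.read_time())
# carry to above pins
o2=down(S[2],-1);q=w(S,np.array([-.0125,0,0]))
manip.move_ptp(q+[0,0,.155],o2)
for n in("top","scene"):
    c=manip.capture(n);np.savez(n+"1.npz",**c)
print(manip.read_tcp_pos(),manip.read_time())
t=np.load("top1.npz")["image"];s=np.load("scene1.npz")["image"]
cv2.imwrite("pics/d1.png",np.hstack([panel(t,205,120,70,90,6)[:,:400],panel(s,232,150,66,90,6)]))
E
```

```text
2.0167
False [ 0.54288307  0.29691165 -0.00128697] [-0.40226816  0.4650644   0.70019851]
0.7322472187257041 66.54880771413445 [ 0.54283692  0.29699889 -0.00103068] 3.7667
0.7368915047223629 [-0.5495625   0.87196629 -7.04487427] 4.725
[ 0.59074919 -0.01642211  0.15496045] 6.0417
```

View pics/d1.png

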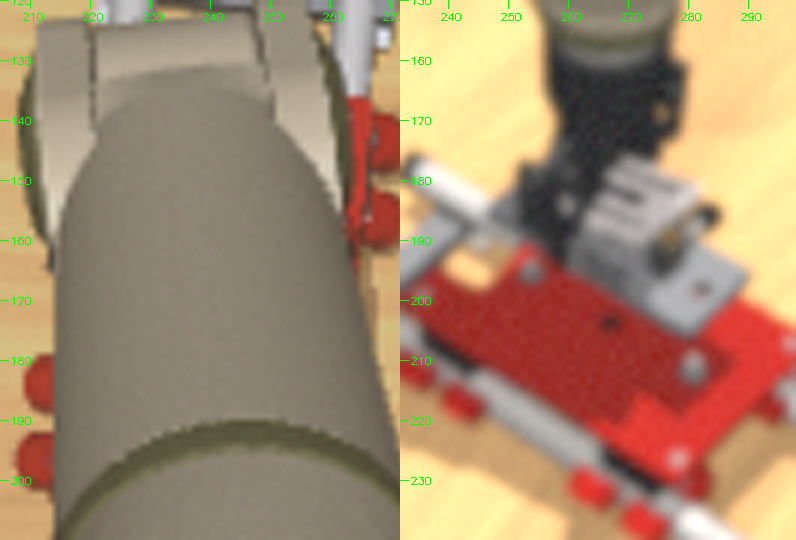

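```bash
python3 - <<'E'
from h import *
print(manip.read_tcp_pos(),manip.read_eef_rot(),down(S[2],-1),manip.read_qd().round(4) if hasattr(manip.read_qd(),'round') else manip.read_qd())
print("cmd",w(S,np.array([-.0125,0,0])))
tcp=np.array(manip.read_tcp_pos())
zu=tcp[2]+.001
s="scene"
P=[(s,(66,0,97),(280.5,211.2)),(s,(-66,0,97),(253.5,194.9)),(s,(0,0,90),(266.7,203.3))]
Ss,r=fit(P,S);print("S scene",Ss,r.round(1).tolist())
Ry=Ro.from_rotvec(manip.read_eef_rot()).as_matrix();yaw=np.arctan2(Ry[0,1],-Ry[1,1]) if 0 else np.arctan2(-Ry[0,1],Ry[1,1])
print("yaw",yaw)
z=zu*1000
H=[(s,(66,0,z+9),(281.9,197.7)),(s,(80,32,z+10),(289.5,195.4)),(s,(80,-32,z+2),(279.9,205.4))]
f=lambda q:np.concatenate([proj(n,w((q[0],q[1],yaw),np.array(X)/1000))-uv for n,X,uv in H])
x=least_squares(f,S[:2]);print("W scene held",x.x,f(x.x).reshape(-1,2).round(1).tolist())
g=np.array([np.cos(yaw),np.sin(yaw)])
print("expected from tcp if grip at -12.5:",tcp[:2]+.0125*g, "wedge table top-only grip:")
m=lambda o,n,q:fit([(a,X,np.array(uv)-.44) for a,X,uv in o if a==n],q)[0]
tg=np.array([.54284,.29700])
for n in("top","scene"):
    a=m(meas.W,n,W);d=tg-a[:2];print(n,a,"grip in wedge",Ro.from_euler('z',-a[2]).apply([*d,0])[:2],"S",m(meas.S,n,S))
E
```

```text
[ 0.59074919 -0.01642211  0.15496045] [1.25254727e-01 3.13897935e+00 1.61762028e-03] [0.13070096 3.13887267 0.        ] [-0.004  -0.0027  0.0083 -0.0001  0.0011  0.0023 -0.0007]
cmd [ 0.59051772 -0.01881866  0.        ]
S scene [ 0.60523511 -0.02126355 -0.07672818] [[0.1, -0.1], [-0.1, -0.4], [-0.0, 0.5]]
yaw -0.07976366675241645
W scene held [ 0.60291597 -0.01684064] [[-0.1, 0.1], [0.7, -0.9], [-0.5, 0.7]]
expected from tcp if grip at -12.5: [ 0.60320945 -0.01741809] wedge table top-only grip:
top [0.55373048 0.29977576 0.2924329 ] grip in wedge [-0.01122833  0.00048162] S [ 0.60150501 -0.01957403 -0.08373623]
scene [0.55582817 0.30129585 0.27916735] grip in wedge [-0.01366908 -0.00055058] S [ 0.60612441 -0.02217843 -0.07931949]
```

```bash
cat > seat.py <<'E'
import sys
from h import *
x,y=map(float,sys.argv[1:3]);yaw=float(sys.argv[3]) if len(sys.argv)>3 else -.081
p=w((x,y,yaw),np.array([-.0123,0,0]));o=down(yaw,-1)
manip.servo_line(p+[0,0,.109],o,.08);manip.sleep(.4)
a=np.array(manip.read_tcp_pos());f0=np.array(manip.read_ft_force());m0=np.array(manip.read_torque());print("err",(a-p-[0,0,.109]).round(5),f0,manip.read_time())
r=manip.servo_line(p+[0,0,.0885],o,.03,force_limit=10)
manip.sleep(.1)
b=np.array(manip.read_tcp_pos());print(r,"lat",(b-a).round(5),"z",b[2],"dF",(np.array(manip.read_ft_force())-f0).round(1),"dM",(np.array(manip.read_torque())-m0).round(2),manip.read_time())
E
python3 seat.py .604 -.0208
```

```text
err [ 1.0e-04 -1.0e-05  2.8e-04] [-0.54289015  0.49591381 -7.23546929] 7.1667
True lat [-4.300e-04  3.000e-05 -2.034e-02] z 0.08894571788871722 dF [-1.1 -1.1 13. ] dM [ 0.13 -0.04  0.05] 7.9083
```

```bash
python3 - <<'E'
from h import *
from crop import panel
import cv2
p=np.array(manip.read_tcp_pos())
manip.open_gripper();manip.sleep(.2);print(manip.read_tcp_pos(),manip.read_ft_force())
manip.servo_line(p+[0,0,.13],None,.2)
o=down(K[2],-1)
manip.move_ptp([K[0],K[1],.2],o);manip.sleep(.3);print(manip.read_time(),manip.read_tcp_pos())
for n in("top","scene"): np.savez(n+"2.npz",**manip.capture(n))
t=np.load("top2.npz")["image"];s=np.load("scene2.npz")["image"]
cv2.imwrite("pics/e1.png",np.hstack([panel(t,210,125,57,75,7),panel(s,238,165,57,75,7)]))
E
```

```text
[ 0.59006747 -0.0198503   0.08775856] [0.22168216 0.51582166 1.33003467]
10.75 [ 0.56330112 -0.3238761   0.20014525]
```

View pics/e1.png

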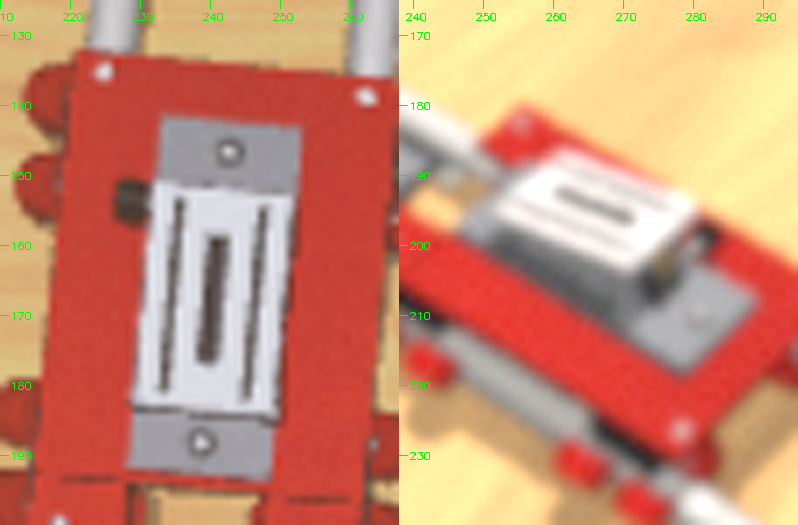

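```bash
cat > slope.py <<'E'
from fit import *
t,s="top","scene"
base=[(t,(80,32,100),(232.9,141.1)),(t,(80,-32,100),(252.7,142.9)),(t,(-80,32,100),(227.9,191.4)),(t,(-80,-32,100),(248.1,193.1)),(t,(66,0,104),(242.4,146.1)),(t,(-66,0,104),(238.3,187.7)),
(s,(80,32,100),(288.7,207.1)),(s,(80,-32,93),(278.4,217.7)),(s,(66,0,97),(280.5,211.2)),(s,(-66,0,97),(253.5,194.9))]
face=[(t,96,30,(231.3,150.3)),(t,96,-30,(252.1,152)),(t,0,30,(228.6,182.4)),(t,0,-30,(249.3,184.3)),(s,0,30,(261.7,185.6)),(s,96,30,(280.3,194.3)),(s,96,-30,(270.9,203.4)),(s,0,-30,(251.6,193.9))]
def F(th,h,sv,y): return np.array([-50+sv*np.cos(th)-h*np.sin(th),y,118+sv*np.sin(th)+h*np.cos(th)])
def res(p):
    th,h,yaw=p[:3];b={t:p[3:5],s:p[5:7]};q=(.604,-.0208,yaw)
    r=[proj(n,w(q,np.array(X)/1e3))+b[n]-uv for n,X,uv in base]+[proj(n,w(q,F(th,h,sv,y)/1e3))+b[n]-uv for n,sv,y,uv in face]
    return np.concatenate(r)
if __name__=="__main__":
  for hs in((-1,12),(7.99,8.01),(3.99,4.01)):
    lb=[0,hs[0],-.2]+[-9]*4;ub=[.5,hs[1],.1]+[9]*4
    r=least_squares(res,[.2,sum(hs)/2,-.08,0,0,0,0],bounds=(lb,ub),loss="soft_l1")
    J=r.jac;sd=np.sqrt(np.diag(np.linalg.pinv(J.T@J)))*.5
    print(r.x.round(3),sd.round(3),r.cost);print(res(r.x).reshape(-1,2)[10:].round(1).tolist())
E
python3 slope.py
```

```text
[ 0.191 12.    -0.082 -0.055  0.723  0.24  -0.061] [0.026 2.495 0.006 0.17  0.174 0.193 0.295] 2.401890912653311
[[0.3, -0.3], [-0.6, -0.1], [0.3, -0.6], [-0.7, -0.7], [-0.4, 0.2], [0.8, -0.3], [0.1, -0.1], [-0.4, 0.6]]
[ 0.217  8.01  -0.084 -0.064  0.709  0.221 -0.327] [0.031 2.975 0.006 0.171 0.173 0.191 0.306] 3.0263205362127934
[[0.4, -0.2], [-0.6, 0.0], [0.3, -0.7], [-0.8, -0.7], [-0.3, 0.7], [0.7, -0.3], [0.1, -0.1], [-0.3, 1.1]]
[ 0.247  4.01  -0.084 -0.073  0.71   0.187 -0.509] [0.041 3.85  0.007 0.172 0.174 0.191 0.316] 4.210812632726612
[[0.4, -0.2], [-0.6, 0.1], [0.4, -0.8], [-0.8, -0.8], [-0.2, 1.3], [0.7, -0.2], [0.1, -0.1], [-0.2, 1.7]]
```

```bash
python3 - <<'E'
from h import *
b={"top":np.array([-.06,.71]),"scene":np.array([.22,-.33])}
o=[(n,X,np.array(uv)-.44-b[n]) for n,X,uv in meas.K]
k,r=fit(o,K);print(K,k,r.round(1).tolist())
np.save("k.npy",k)
manip.move_ptp([k[0],k[1],.12],down(k[2],-1));manip.sleep(.2)
p=np.array([k[0],k[1],.022])
print(manip.servo_line(p,down(k[2],-1),.1,force_limit=12))
manip.gripper_close(60);manip.sleep(.2);g=np.array(manip.read_tcp_pos());np.save("g.npy",g)
print(manip.read_opening(),manip.read_grip_force(),g,manip.read_time())
manip.servo_line(g+[0,0,.2],None,.2)
print(manip.read_opening(),manip.read_ft_force(),manip.read_torque(),manip.read_time())
E
```

```text
[ 0.56278235 -0.32494388 -0.34110011] [ 0.56456595 -0.3255517  -0.349561  ] [[0.3, 1.0], [-0.1, 0.7], [-1.1, 0.9], [-0.3, -0.0], [1.1, -0.2], [-0.4, -0.3], [-0.1, 0.9]]
False
0.6717510994222483 65.02224683761597 [ 0.56489485 -0.325828    0.02289271] 13.175
0.6702401379976812 [-0.91821795 -0.06899851 -5.34328567] [-0.01485003 -0.00743257  0.02302172] 14.3333
```

```bash
cat > place.py <<'E'
from h import *
from slope import F
Q=(.604,-.0208,-.082);ZG=.0229
def tgt(th_face,th_tool,h,sx=0.,d=0.,hh=8,sy=0.):
    """TCP pos/orient: camera origin (offset sx along camera x in hand) at face_mid + d along normal, tool tilt th_tool"""
    f=w(Q,F(th_face,hh,48,0)/1e3)
    n=(Ro.from_euler('z',Q[2])*Ro.from_euler('y',-th_face))
    m=(Ro.from_euler('z',Q[2])*Ro.from_euler('y',-th_tool))
    return f+n.apply([0,0,d])+m.apply([sx,sy,h]),down(Q[2],-1,th_tool)
E
python3 - <<'E'
from place import *
from crop import panel
import cv2
p,o=tgt(.205,.205,ZG,0,.05)
manip.move_ptp(p+[0,0,.04],o);manip.servo_line(p,o,.1);manip.sleep(.4)
print(p,manip.read_tcp_pos(),np.array(manip.read_eef_rot())-o,manip.read_qpos(),manip.read_time())
for n in("top","scene"): np.savez(n+"3.npz",**manip.capture(n))
s=np.load("scene3.npz")["image"]
cv2.imwrite("pics/f1.png",panel(s,232,150,80,70,10)[:600,:800])
E
```

```text
[ 0.58459178 -0.01920495  0.20697726] [ 0.5847298  -0.01916522  0.20735241] [-8.82568808e-05 -6.29933533e-04  1.17799968e-04] [-0.05092079  0.39620357 -0.04326972  2.09881443  0.11910228  0.44685923
  1.29741989] 16.4583
```

View pics/f1.png

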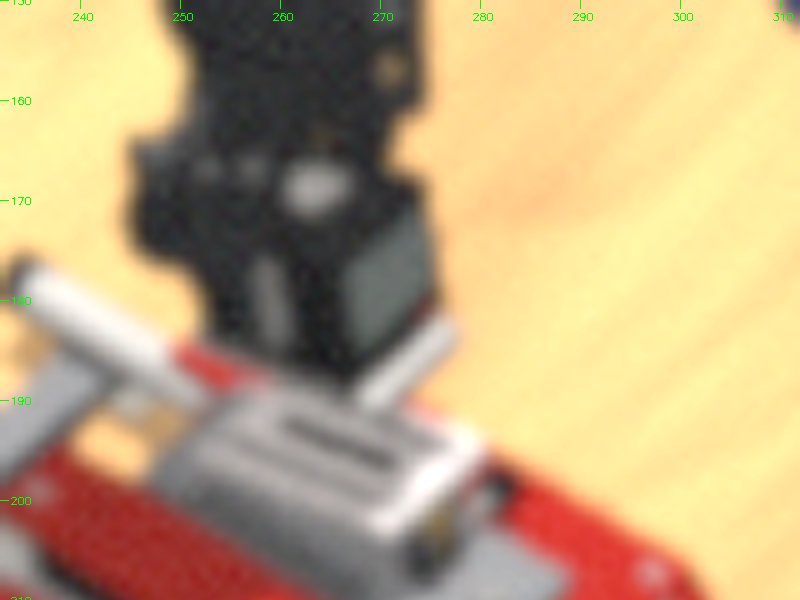

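```bash
python3 - <<'E'
from place import *
tcp=np.array(manip.read_tcp_pos());m=Ro.from_euler('z',Q[2])*Ro.from_euler('y',-.205)
b=np.array([.22,-.33])
for sx in(-.005,0,.005):
    O=tcp-m.apply([sx,0,ZG])
    print(sx,[(((proj("scene",O+m.apply(np.array(X)/1e3))+b-[232,150]+.45)*10).round(0)).tolist() for X in((44,26,0),(44,-26,0),(44,26,10),(44,-26,10),(37,-29,10),(37,29,74))])
for th in(.205,):
    print("face",[(((proj("scene",w(Q,F(th,8,s,y)/1e3))+b-[232,150]+.45)*10).round(0)).tolist() for s,y in((96,30),(96,-30),(0,-30),(0,30))])
E
```

```text
-0.005 [[476.0, 348.0], [387.0, 428.0], [473.0, 326.0], [383.0, 407.0], [363.0, 405.0], [442.0, 172.0]]
0 [[465.0, 344.0], [376.0, 424.0], [462.0, 322.0], [372.0, 402.0], [352.0, 401.0], [431.0, 168.0]]
0.005 [[454.0, 340.0], [365.0, 419.0], [451.0, 318.0], [362.0, 398.0], [341.0, 396.0], [420.0, 164.0]]
face [[495.0, 447.0], [395.0, 540.0], [198.0, 454.0], [298.0, 367.0]]
```

```bash
python3 - <<'E'
from place import *
from scipy.ndimage import map_coordinates
tcp=np.array([.58473,-.019165,.20735]);m=Ro.from_euler('z',Q[2])*Ro.from_euler('y',-.205)
b=np.array([.22,-.33]);O=tcp-m.apply([0,0,ZG])
def prof(img,A,B,nm):
    d=(B-A)/np.linalg.norm(B-A);n=np.array([-d[1],d[0]]);n*=np.sign(n[1])
    ts=np.arange(-4,4.01,.5);P=[]
    for k in np.linspace(.25,.75,9):
        c=A+(B-A)*k;pts=c+ts[:,None]*n
        P.append(map_coordinates(img,[pts[:,1],pts[:,0]],order=3))
    print(nm,n.round(2),np.mean(P,0).round(0).astype(int).tolist())
cam=[proj("scene",O+m.apply(np.array(X)/1e3))+b for X in((44,26,0),(44,-26,0))]
ct=[proj("scene",O+m.apply(np.array(X)/1e3))+b for X in((37,29,74),(37,-29,74))]
for f in("2","3"):
    I=np.load(f"scene{f}.npz")["image"].astype(float).mean(2)
    if f=="3": prof(I,*cam,"cam bottom rear"); prof(I,*ct,"cam top rear")
    for th in(.19,.217): prof(I,*[proj("scene",w(Q,F(th,8,96,y)/1e3))+b for y in(30,-30)],f"face high {th} img{f}")
    prof(I,*[proj("scene",w(Q,np.array([.08,y,.1])))+b for y in(.032,-.032)],"plate high end")
E
```

```text
face high 0.19 img2 [0.68 0.73] [195, 199, 200, 198, 191, 179, 160, 139, 117, 98, 86, 82, 85, 87, 87, 84, 81]
face high 0.217 img2 [0.68 0.73] [191, 195, 199, 200, 198, 191, 178, 160, 138, 117, 98, 86, 82, 85, 87, 87, 84]
plate high end [0.7  0.72] [130, 128, 127, 126, 126, 125, 123, 118, 109, 100, 92, 86, 82, 79, 78, 78, 78]
cam bottom rear [0.67 0.74] [97, 122, 143, 154, 155, 148, 138, 132, 132, 137, 143, 148, 152, 154, 154, 156, 158]
cam top rear [0.65 0.76] [57, 50, 45, 40, 36, 34, 33, 32, 30, 30, 34, 42, 51, 60, 68, 75, 80]
face high 0.19 img3 [0.68 0.73] [153, 168, 180, 186, 185, 176, 159, 138, 117, 98, 86, 82, 83, 86, 86, 83, 80]
face high 0.217 img3 [0.68 0.73] [141, 155, 169, 181, 187, 186, 176, 159, 138, 116, 98, 86, 82, 83, 86, 86, 83]
plate high end [0.7  0.72] [129, 128, 127, 126, 125, 125, 123, 116, 108, 100, 92, 84, 80, 79, 78, 77, 77]
```

```bash
python3 - <<'E'
from place import *
SX=.002;R=Ro.from_euler('z',-Q[2]);E=[]
for tt,e in((.28,-.044),(.14,.044)):
    p,o=tgt(.21,tt,ZG,SX,.03);n=np.array([-np.sin(.21)*np.cos(Q[2]),-np.sin(.21)*np.sin(Q[2]),np.cos(.21)])
    manip.servo_line(p,o,.1);manip.sleep(.3);f0=np.array(manip.read_ft_force())
    r=manip.servo_line(p-n*.035,o,.02,force_limit=3);a=np.array(manip.read_tcp_pos());rv=manip.read_eef_rot()
    f=np.array(manip.read_ft_force())-f0
    m=Ro.from_rotvec(rv)*Ro.from_matrix(np.diag([-1.,1,-1])).inv()
    c=a-m.apply([SX,0,ZG])+m.apply([e,0,0]);c=R.apply(c-[Q[0],Q[1],0]);E.append(c)
    print(r,c.round(4),f.round(1),m.as_euler('ZYX').round(3),manip.read_opening(),manip.read_time())
    manip.servo_line(a+n*.02,o,.1)
d=E[1]-E[0];th=np.arctan2(d[2],d[0]);print("theta",th)
for x in E: # normal offset from hinge (-50,118)
    v=x[[0,2]]-[-.05,.118];print("s",v@[np.cos(th),np.sin(th)],"h",v@[-np.sin(th),np.cos(th)])
E
```

```text
True [-0.0479 -0.      0.1285] [-0.9 -0.5 11.6] [-0.082 -0.28  -0.   ] 0.6725473036210701 18.3833
True [ 0.0371 -0.      0.148 ] [-1.5  1.2  7.9] [-0.082 -0.139 -0.   ] 0.6731327970164709 20.5083
theta 0.22645677982148693
s 0.004411393154605108 h 0.009712723362179935
s 0.0916015970635222 h 0.009712723362179933
```

```bash
python3 - <<'E'
from place import *
SX=.002;th=.226
p,o=tgt(th,th,ZG,SX,.012,hh=9.7)
n=np.array([-np.sin(th)*np.cos(Q[2]),-np.sin(th)*np.sin(Q[2]),np.cos(th)])
m=Ro.from_euler('z',Q[2])*Ro.from_euler('y',-th)
manip.servo_line(p,o,.08);manip.sleep(.4);f0=np.array(manip.read_ft_force());t0=np.array(manip.read_torque())
def rep(l):
    a=np.array(manip.read_tcp_pos());print(l,"d",round(((a-p)@n+.012)*1e3,2),"F",m.inv().apply(np.array(manip.read_ft_force())-f0).round(1),"M",m.inv().apply(np.array(manip.read_torque())-t0).round(3),round(manip.read_time(),2))
rep("free")
print(manip.servo_line(p-n*.016,o,.015,force_limit=5));rep("touch");manip.sleep(.4);rep("hold")
a=p-n*.012
for tt in(th-.015,th+.015,th):
    q,o2=tgt(th,tt,ZG,SX,-.0005,hh=9.7);manip.servo_line(q,o2,.02);manip.sleep(.3);rep(round(tt,3))
E
```

```text
free d 12.08 F [0. 0. 0.] M [0. 0. 0.] 21.57
True
touch d 0.5 F [ 1.5 -0.3 11.3] M [-0.162  0.092 -0.026] 22.32
hold d 0.5 F [ 1.5 -0.5 12.3] M [-0.128  0.039 -0.022] 22.73
0.211 d 0.54 F [-5.7 -1.2 19.7] M [-0.025  0.58   0.051] 23.27
0.241 d 0.64 F [ 0.3 -1.4 16.1] M [-0.315  0.506  0.131] 23.82
0.226 d 0.35 F [-1.5 -0.7 13.4] M [-0.19   0.102  0.029] 24.38
```

```bash
python3 - <<'E'
from place import *
from crop import panel
import cv2
SX=.002;th=.226
p,o=tgt(th,th,ZG,SX,.006,hh=9.7)
n=np.array([-np.sin(th)*np.cos(Q[2]),-np.sin(th)*np.sin(Q[2]),np.cos(th)])
m=Ro.from_euler('z',Q[2])*Ro.from_euler('y',-th)
manip.servo_line(p,o,.05);manip.sleep(.4);f0=np.array(manip.read_ft_force());t0=np.array(manip.read_torque())
def rep(l):
    a=np.array(manip.read_tcp_pos());print(l,"d",round(((a-p)@n+.006)*1e3,2),"F",m.inv().apply(np.array(manip.read_ft_force())-f0).round(1),"M",m.inv().apply(np.array(manip.read_torque())-t0).round(3),round(manip.read_time(),2))
R=manip.servo_line(p-n*.008,o,.015,force_limit=3);rep("touch");manip.sleep(.4);rep("hold")
a=np.array(manip.read_tcp_pos())
manip.servo_line(p-n*(.006+.0008),o,.01);manip.sleep(.4);rep("press")
print(manip.read_opening(),manip.read_grip_force(),manip.read_tcp_pos(),manip.read_eef_rot()-o)
s=manip.capture("scene");t=manip.capture("top");np.savez("scene4.npz",**s);np.savez("top4.npz",**t)
cv2.imwrite("pics/g1.png",panel(s["image"],232,155,80,60,10))
E
```

```text
touch d 0.39 F [ 1.3  0.8 11.1] M [-0.022 -0.444 -0.024] 25.48
hold d 0.37 F [ 0.8 -0.4 10.3] M [-0.034 -0.412 -0.019] 25.88
press d 0.33 F [-4.4  0.5 18.4] M [-0.065  0.621 -0.011] 26.6
0.674340184312278 66.92539572715759 [ 0.59528896 -0.02007238  0.16127827] [-3.29012901e-06 -6.87932477e-04 -8.03947721e-06]
```

View pics/g1.png

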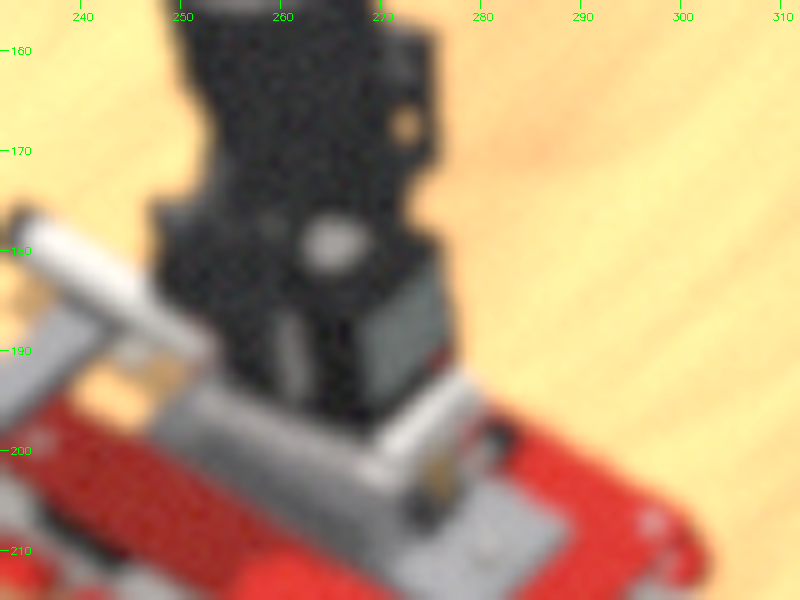

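```bash
python3 - <<'E'
from place import *
from scipy.ndimage import map_coordinates
th=.226;b=np.array([.22,-.33]);m=Ro.from_euler('z',Q[2])*Ro.from_euler('y',-th)
tcp=np.array([.595289,-.020072,.161278]);O=tcp-m.apply([.002,0,ZG])
I=np.load("scene4.npz")["image"].astype(float).mean(2)
f=lambda X:proj("scene",O+m.apply(np.array(X)/1e3))+b
A,B=f((48,26,0)),f((48,-26,0))
d=(B-A)/np.linalg.norm(B-A);n=np.array([-d[1],d[0]]);n*=np.sign(n[1])
print("pred perp: ledge start",(f((37,0,10))-A)@n,"base top edge",(f((44,0,10))-A)@n,"base bottom",(f((44,0,0))-A)@n,"face end top 0; face end bottom",(f((48,0,-8))-A)@n)
ts=np.arange(-6,4.01,.5);P=[]
for k in np.linspace(.2,.8,7):
    pts=A+(B-A)*k+ts[:,None]*n;P.append(map_coordinates(I,[pts[:,1],pts[:,0]],order=3))
for t,v in zip(ts,np.mean(P,0)):print(t,int(v),end="; ")
E
```

```text
pred perp: ledge start -4.063893811061493 base top edge -2.6160213908840038 base bottom -0.8309182031620808 face end top 0; face end bottom 1.4152045397068966
-6.0 44; -5.5 49; -5.0 68; -4.5 94; -4.0 120; -3.5 142; -3.0 155; -2.5 158; -2.0 152; -1.5 140; -1.0 127; -0.5 117; 0.0 109; 0.5 102; 1.0 94; 1.5 86; 2.0 79; 2.5 76; 3.0 78; 3.5 80; 4.0 81;
```

```bash
python3 - <<'E'
from place import *
SX=.003;th=.228
p,o=tgt(th,th,ZG,SX,.006,hh=9.6)
n=np.array([-np.sin(th)*np.cos(Q[2]),-np.sin(th)*np.sin(Q[2]),np.cos(th)])
m=Ro.from_euler('z',Q[2])*Ro.from_euler('y',-th)
manip.servo_line(p,o,.05);manip.sleep(.5);f0=np.array(manip.read_ft_force());t0=np.array(manip.read_torque())
def rep(l):
    a=np.array(manip.read_tcp_pos());F=m.inv().apply(np.array(manip.read_ft_force())-f0);M=m.inv().apply(np.array(manip.read_torque())-t0)
    print(l,"d",round(((a-p)@n+.006)*1e3,2),"F",F.round(1),"M",M.round(3),"xc",round((-.2*F[0]-M[1])/max(F[2],1)*1e3),round(manip.read_time(),2))
manip.servo_line(p-n*.008,o,.012,force_limit=4);manip.sleep(.3);rep("hold")
manip.sleep(1);rep("later");print(manip.read_grip_force(),manip.read_opening())
E
```

```text
hold d 0.38 F [ 0.1  0.1 11.8] M [-0.094 -0.316  0.041] xc 24 28.29
later d 0.36 F [-0.4  1.  11.8] M [-0.042 -0.332  0.063] xc 34 29.29
65.8201253414154 0.6743612064800055
```

```bash
python3 - <<'E'
from place import *
SX=.003
for th in(.236,):
    p,o=tgt(.228,th,ZG,SX,.005,hh=9.6)
    n=np.array([-np.sin(.228)*np.cos(Q[2]),-np.sin(.228)*np.sin(Q[2]),np.cos(.228)])
    m=Ro.from_euler('z',Q[2])*Ro.from_euler('y',-th)
    manip.servo_line(p,o,.05);manip.sleep(.5);f0=np.array(manip.read_ft_force());t0=np.array(manip.read_torque())
    def rep(l):
        a=np.array(manip.read_tcp_pos());F=m.inv().apply(np.array(manip.read_ft_force())-f0);M=m.inv().apply(np.array(manip.read_torque())-t0)
        print(l,"d",round(((a-p)@n+.005)*1e3,2),"F",F.round(1),"M",M.round(3),"xc",round((-.2*F[0]-M[1])/max(F[2],1)*1e3),round(manip.read_time(),2))
    manip.servo_line(p-n*.008,o,.012,force_limit=4);manip.sleep(.3);rep("hold")
    q=np.array(manip.read_tcp_pos())
    manip.sleep(.7);rep("later")
E
```

```text
hold d 0.45 F [ 3.3  0.6 11.1] M [-0.15  -0.079  0.004] xc -52 30.82
later d 0.43 F [ 2.8  0.1 11.4] M [-0.092 -0.09   0.005] xc -41 31.52
```

```bash
python3 - <<'E'
from place import *
SX=.003;th=.2315
p,o=tgt(.228,th,ZG,SX,.005,hh=9.6)
n=np.array([-np.sin(th)*np.cos(Q[2]),-np.sin(th)*np.sin(Q[2]),np.cos(th)])
m=Ro.from_euler('z',Q[2])*Ro.from_euler('y',-th)
manip.servo_line(p,o,.05);manip.sleep(.5);f0=np.array(manip.read_ft_force());t0=np.array(manip.read_torque())
def rep(l):
    a=np.array(manip.read_tcp_pos());F=m.inv().apply(np.array(manip.read_ft_force())-f0);M=m.inv().apply(np.array(manip.read_torque())-t0)
    print(l,"d",round(((a-p)@n+.005)*1e3,2),"F",F.round(1),"M",M.round(3),"xc",round((-.2*F[0]-M[1])/max(F[2],1)*1e3),round(manip.read_time(),2))
manip.servo_line(p-n*.008,o,.012,force_limit=4);manip.sleep(.3);rep("hold")
manip.sleep(.7);rep("later");print(manip.read_grip_force())
from crop import panel
import cv2
s=manip.capture("scene")["image"];t=manip.capture("top")["image"]
cv2.imwrite("pics/h1.png",np.hstack([panel(t,205,120,66,80,6),panel(s,232,150,66,80,6)]))
E
```

```text
hold d 0.34 F [ 1.2 -0.6 11.2] M [-0.027 -0.072  0.   ] xc -14 33.04
later d 0.34 F [ 0.2 -1.2 10.6] M [-0.062 -0.136 -0.054] xc 8 33.74
65.75811624526978
```

View pics/h1.png

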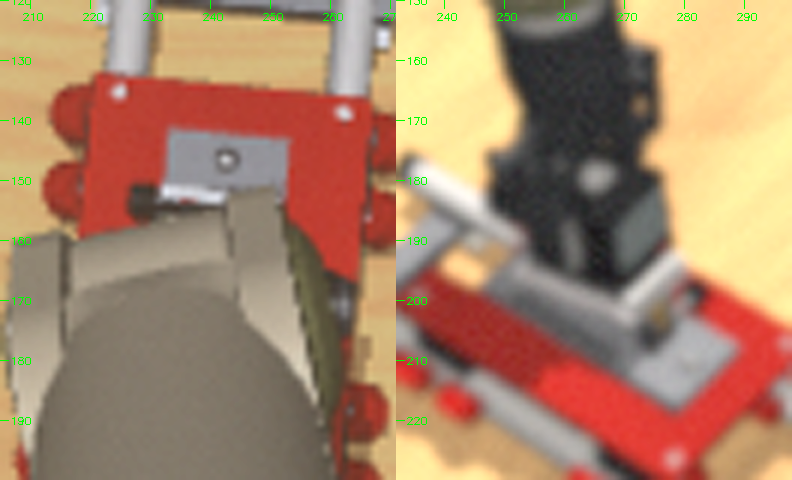

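The picture shows the plate seated, with the rear pin through its hole at top-view pixel (243,146). The camera sits flush on the face at about scene pixel (266,195). It presses at about 11 N with the contact centred.

```bash
python3 -c "
from workcell import manip
print(manip.job_done())"
```

```text
the job is handed in; nothing more can be done
None
```

I handed the job in at about 34 s: the tilt plate is seated on both pins, and the gripped camera is held pressed on its face at about 11 N, tilted about 0.23 rad; its centring along the slope is good to about 2 mm by my camera measurements.

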